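# Flip the stock marker of the empty bin to red

### The arm

A 7-joint arm with a two-finger parallel gripper is mounted at the origin on the work surface. World frame = base frame: x ahead of the robot, y to its left, z up, the work surface at z = 0. Lengths are in m, angles in rad, forces in N, time in s.
With the tool pointing down it reaches from about 0.375 to 0.925 m from the base axis. Payload 3.1 kg.
Tool frame: the origin (TCP) lies midway between the tips of the shut fingers; the grasp point (between the pads) lies 19 mm behind it; z points along the fingers, x is the direction in which the jaws open and shut, and the axes are right-handed (so a half turn about z gives the same grasp; the last joint's range is limited). The gripper opens to 85 mm and grips with 20 to 120 N. Pads are 22 mm wide; open, the fingers measure 114 mm over their backs; the gripper's body (76 mm by 85 mm) begins 54 mm behind the grasp point. The pads swing forward as they close: fully open they stand 13 mm farther back than shut.
Start: joints at [-1.355, 0.383, 0.044, 1.598, -0.018, 1.161, -0.05], TCP at [0.201, 0.618, 0.231] pointing down, gripper open.
Joint ranges: [-2.61, 2.61], [-0.41, 2.15], [-1.48, 1.57], [0, 2.5], [-1.57, 4.71], [0.05, 1.97], [-2.85, 2.85]. Speed limits (rad/s): [2.79, 2.79, 3.14, 3.14, 3.14, 3.14, 3.14].

### API

Orientations are given as [roll, pitch, yaw] about the fixed x, y, z axes, in that order (R = Rz(yaw) Ry(pitch) Rx(roll)).
In Python, from workcell import r gives the robot as it stands.
- The arm moves only by the tool servo_tool, never from a script. Its argument "targets" is a list of rows, each a list of 7 numbers: the shift along the tool's x, y, z in m, then the turn, a rotation vector about the tool's x, y, z in degrees, then the opening in per cent of the stroke, from 0 (shut) to 100 (fully open). A call has 1 to 20 rows; each row is the pose to reach, as a shift and turn from the pose commanded when the call began, along the tool's axes at that moment; what a row does not reach only later rows make up. A row lasts 1/12 s, in which the tool goes at most 41.7 mm and 7.16 degrees, less where a joint would pass 70% of its speed; a pose out of reach is approached as far as the arm can. A call with a gripper value outside its range is refused whole. The fingers move at their own pace and stop on an object; "force" is the grip in N (left out, the last holds). Time passes only in rows, so rows that repeat a pose let the fingers close. It gives the time, the measured TCP pose, the force and the opening at its end, in the units of the state.
- r.get_obs(): the state, without advancing time (a new reading comes with each control period).
- r.snapshot(name): name is "side" or "top" or "wrist"; returns the picture (420x560x3 uint8, red, green, blue); there is no depth.
- r.camera_params(name): a dict with "fx", "fy", "cx", "cy" (pixels), "R" (3x3) and "t" (3): a world point X has camera coordinates R X + t; the wrist camera has in their place "tool_from_camera" (4x4, takes a point from camera to tool coordinates, whose origin is the TCP and whose axes are the tool frame's). Camera axes: x right, y down, z forward; pixel columns grow to the right and rows downward; lengths in m; the calibration is good to about 2 mm. A picture is of the moment at which its call begins: read the wrist's pose just before it. camera_params takes no time and is no camera call.
- r.sign_off(): hands the job in, once; it reports no verdict.
The state is a dict: "time": time; "joints": joint angles; "joint_vel": joint speeds; "joint_torque": joint torques, N m; "tool_pos": TCP position; "tool_rot": TCP orientation; "contact_force": force on the tool from outside, world axes, zero at the start; "moment": the same for the moment, N m; "grip_width": opening from 0.0 (shut) to 1.0 (fully open).
Only numpy, scipy, OpenCV 4.12 (cv2) and the standard library are available. Lean on these libraries where they do the work, as an engineer would, in place of code of your own. Each camera call takes 0.05 s, during which the arm holds its last target. There are 200 camera calls.

### The job

One of the three blue parts bins has run empty, but its marker still shows green. With the fingertips, gently push that marker over by its thumb lever and flap until it lies flat on its other side with the red face up, without pinching it. Leave the other two markers showing green, and do not shift or lift the oil filters or anything else on the bench.

Things in the scene. Friction and masses are not known exactly. Their poses are not given: they have to be found in the camera images.
- bin_empty: the unit whose bin is EMPTY: bin and marker stand in one. Origin on the bench, mid-unit; +x from marker to bin (away from the robot at yaw 0, turned up to 0.2 rad), +y left, z up. Blue open bin: x 0 to 170 mm, 140 wide, 100 high, walls and floor 5. Marker stand in front: uprights 76 high at x -113 and -27, rests 66.5 high at y +42 and -42 under the flap. Screwed down.
- marker_empty (a joint): hinge angle of the marker flap of the EMPTY bin, rad: 0 = flap lies flat to the left (+y of its unit), green face (white dot) up; pi = turned right over, flap flat to the right (-y), red face (white bar) up. It turns up and over about the unit's +x axis. Starts between 0 and 0.2.
- pivot_empty (a point): middle of the hinge line (along the unit's x) of the empty bin's marker, 70 mm above the bench, 70 mm in front (-x) of its unit's origin. Hinge barrel 6 mm in radius. The hinge is stiff (about 0.06 N m of friction; some 3 N at the lever): the flap stays at whatever angle it is left and does not fall over by itself; a stop at each end.
- lever_empty (a point): middle of the free end of the empty bin's black thumb lever, 45 mm from the hinge line. The lever, 20 mm wide along the hinge and 6 mm thick, stands square to the green face right on the hinge line and turns with the flap: upright when the flap is flat left, lying to the right when the flap is upright, hanging below when the flap is flat right
- edge_empty (a point): middle of the free edge of the empty bin's flap, mid-thickness, 65 mm from the hinge line; moves with the flap. Flap: 70 mm along the hinge, 5 mm thick, reaching from 5 to 65 mm from the hinge line
- bin_full: an equal unit whose bin holds three oil filters; its marker shows green and stays so
- marker_full (a joint): hinge angle of the marker flap of the well-stocked bin, rad: 0 = flap lies flat to the left (+y of its unit), green face (white dot) up; pi = turned right over, flap flat to the right (-y), red face (white bar) up. It turns up and over about the unit's +x axis. Starts between 0 and 0.2.
- bin_low: an equal unit whose bin still holds one oil filter; its marker shows green and stays so
- marker_low (a joint): hinge angle of the marker flap of the one-filter bin, rad: 0 = flap lies flat to the left (+y of its unit), green face (white dot) up; pi = turned right over, flap flat to the right (-y), red face (white bar) up. It turns up and over about the unit's +x axis. Starts between 0 and 0.2.
- oil_bottle: white oil bottle with red cap, 70 mm across, 200 mm high, standing; origin under its centre. Leave it
- battery: black battery with green band, 87 x 150 x 107 mm; origin under its centre. Leave it
- carton: yellow carton, 50 x 70 x 35 mm; origin under its centre. Leave it
- tin: round steel tin with yellow lid, 60 mm across, 45 mm high, between the robot and the markers; origin under its centre. Leave it
- filter1: orange oil filter with white band, 60 mm across, 74 mm high, standing in the full bin; origin under its centre. Leave it
- filter2: orange oil filter with white band, 60 mm across, 74 mm high, standing in the full bin; origin under its centre. Leave it
- filter3: orange oil filter with white band, 60 mm across, 74 mm high, standing in the full bin; origin under its centre. Leave it
- filter4: orange oil filter with white band, 60 mm across, 74 mm high, standing in the low bin; origin under its centre. Leave it

How it is judged:
At the end, for the whole second after the job is handed in: The empty bin's marker lies flat to the right with its red face up (hinge angle above 2.99 rad, within about 9 degrees of flat) and at rest; the other two markers still show green (below 0.35 rad); every filter and loose thing is within 25 mm of where it started (value of joint marker_empty above 2.99 rad and value of joint each of marker_full, marker_low below 0.35 rad and velocity of joint marker_empty between -0.05 and 0.05 rad/s and distance of each of filter1, filter2, filter3, filter4, oil_bottle, battery, carton, tin from where it was at the start of the episode below 0.025 m); the robot touches nothing.
It fails at once if another bin's marker is turned (above 0.35 rad) (value of joint any of marker_full, marker_low above 0.35 rad).
It fails at once if a filter or another loose thing on the bench is shifted or lifted by more than 25 mm (distance of any of filter1, filter2, filter3, filter4, oil_bottle, battery, carton, tin from where it was at the start of the episode above 0.025 m).
It fails at once if the marker or its stand is struck, pressed or squeezed with more than 35 N (contact force between the fingers and bin_empty above 35 N).
It also fails if it takes over 48 s, if anything falls off the work surface, if the arm or the gripper's body presses on something with over 40 N, if the wrist force passes 120 N, or if a joint passes its speed limit or range.

## Working session

There is one attempt and no reset: what is moved stays moved. The work goes in short steps, Python scripts to look and compute and a tool call to move; the robot and the scene stay as the last step left them, time stands still between calls to the robot, and variables do not carry over. Pictures are saved under pics/ and viewed, about 8 in all and at most 12, crops included, and the job is handed in when it is done.

Besides the shell and the picture viewer there is one more tool, called as name([rows], argument=value, ...), one row to a line, values as JSON. servo_tool: Moves the arm, as the interface text tells. Its arguments: {"type":"object","properties":{"targets":{"type":"array"},"force":{"type":"number"}},"required":["targets"]}

```bash
mkdir -p pics; ls
python3 - <<'E'
from workcell import r
import cv2
o=r.get_obs();print(o)
for n in("top","side"):
    print(n,r.camera_params(n))
    cv2.imwrite(f"pics/{n}0.png",cv2.cvtColor(r.snapshot(n),cv2.COLOR_RGB2BGR))
print(r.camera_params("wrist"))
E
```

```text
pics
{'time': 0.0, 'joints': array([-1.35481681,  0.38387316,  0.04383672,  1.59960252, -0.01790858,
        1.16120843, -0.04990887]), 'joint_vel': array([-2.34314554e-03, -6.38914028e-04,  1.38180508e-03, -1.87278341e-04,
        6.79599495e-04, -4.77933099e-06, -5.20157280e-04]), 'joint_torque': array([-2.31691847e-04, -4.33464503e+01,  1.02446057e+00, -2.49513960e+01,
        1.06614552e-02,  1.12846191e-02, -4.69760849e-06]), 'tool_pos': array([0.20033537, 0.61734554, 0.22984934]), 'tool_rot': array([3.14145287e+00, 2.69527722e-03, 1.25708105e+00]), 'contact_force': array([-0.03550803,  1.16330424,  0.26472985]), 'moment': array([-0.03300058,  0.02878573, -0.00900315]), 'grip_width': 0.9983224625359167}
top {'fx': 542.7574373183875, 'fy': 542.7574373183875, 'cx': 271.613822093371, 'cy': 206.82543523166456, 'R': array([[ 0.00993149, -0.99993677, -0.00527532],
       [-0.98144715, -0.00873738, -0.19153365],
       [ 0.19147545,  0.00707966, -0.98147187]]), 't': array([0.01981718, 0.52704546, 1.47108134])}
side {'fx': 405.7837250516991, 'fy': 405.7837250516991, 'cx': 278.0067467641039, 'cy': 213.26766781075744, 'R': array([[ 9.66029186e-01, -2.58431232e-01,  9.54219934e-04],
       [-1.72960432e-01, -6.49269628e-01, -7.40630568e-01],
       [ 1.92021616e-01,  7.15305702e-01, -6.71911788e-01]]), 't': array([-0.48654768,  0.18026661,  1.34846605])}
{'fx': 316.79766982669554, 'fy': 316.79766982669554, 'cx': 283.9001041991889, 'cy': 216.6351698567928, 'tool_from_camera': array([[ 9.99999837e-01,  2.08565607e-04, -5.31792250e-04,
         3.30107919e-04],
       [-4.22698468e-05,  9.55427154e-01,  2.95226950e-01,
        -7.56222992e-02],
       [ 5.69662944e-04, -2.95226879e-01,  9.55427007e-01,
        -1.42362010e-01],
       [ 0.00000000e+00,  0.00000000e+00,  0.00000000e+00,
         1.00000000e+00]])}
```

View pics/top0.png

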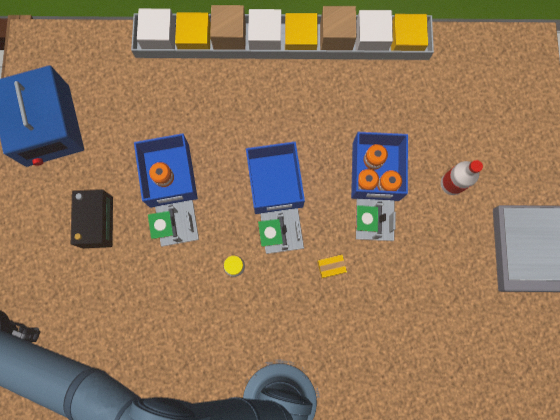

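View pics/side0.png

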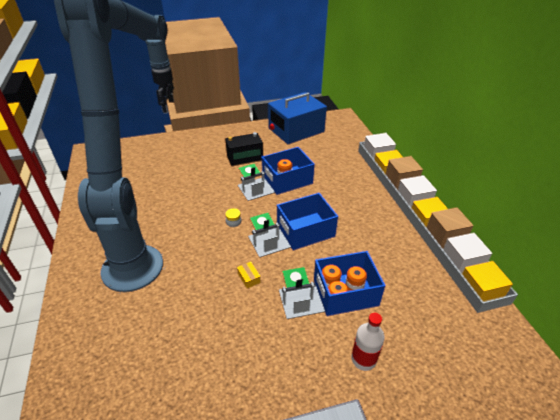

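The empty bin is the middle one, in the top view around (275,178), with its marker dot near (270,232). The bin at (380,165) holds three filters and the one at (165,170) holds one. The tin is at (233,265) and the carton at (332,266).

Run:
```python
import cv2,numpy as np
a=cv2.imread("pics/top0.png")[135:260,235:315]
b=cv2.imread("pics/side0.png")[185:265,240:350]
a=cv2.resize(a,None,fx=4.5,fy=4.5,interpolation=cv2.INTER_CUBIC)
b=cv2.resize(b,None,fx=4,fy=4,interpolation=cv2.INTER_CUBIC)
c=np.zeros((563,800,3),np.uint8);c[:a.shape[0],:a.shape[1]]=a;c[:b.shape[0],360:]=b
cv2.imwrite("pics/c0.png",c)
```

```text
(no output)
```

View pics/c0.png

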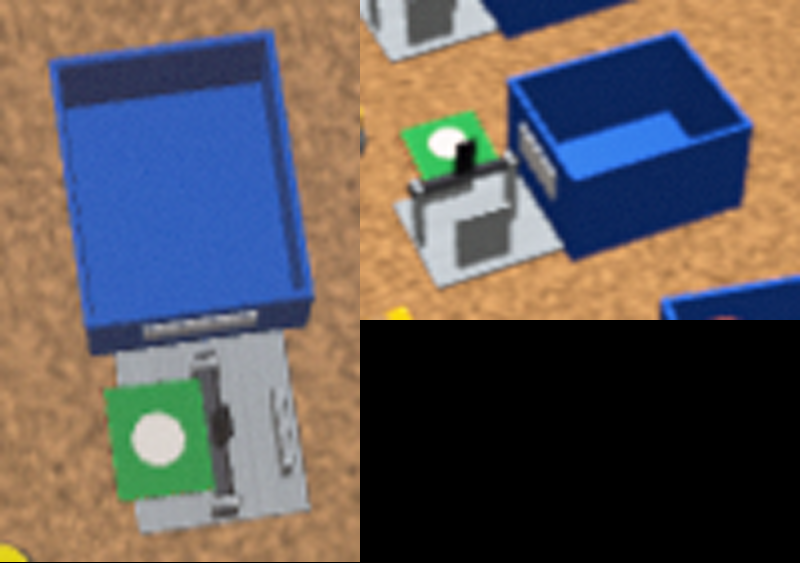

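The crop shows clear rim corners and upright tops in both views. The lever stands upright and the flap is near flat. I'll fit the pose from these.

Run:
```python
from workcell import r
import numpy as np
from scipy.optimize import least_squares
B=[(.17,.07,.1),(.17,-.07,.1),(0,-.07,.1),(0,.07,.1)]
T=np.array([(50,60),(272,31),(312,297),(90,328),(205,357),(226,507),(105,390),(117,500)],float)
S=np.array([(678,35),(750,125),(572,178),(510,80),(403,130),(473,112),(466,142)],float)
T=(T+.5)/4.5-.5+[235,135]; S=(S+.5-[360,0])/4-.5+[240,185]
def pr(c,P):
    q=P@c["R"].T+c["t"]; return np.c_[c["fx"]*q[:,0]/q[:,2]+c["cx"],c["fy"]*q[:,1]/q[:,2]+c["cy"]]
ct,cs=r.camera_params("top"),r.camera_params("side")
def pts(p):
    x,y,w,th=p;c,s=np.cos(th),np.sin(th)
    f=lambda X,a,n=.0025:(X,a*c-n*s,.07+a*s+n*c)
    R=np.array([[np.cos(w),-np.sin(w),0],[np.sin(w),np.cos(w),0],[0,0,1]])
    t=np.array(B+[(-.027,0,.076),(-.113,0,.076),f(-.035,.065),f(-.105,.065)])
    s_=np.array(B+[f(-.105,.065),f(-.035,.065),f(-.07,0,.045)])
    g=lambda Q:Q@R.T+[x,y,0]
    return g(t),g(s_)
def res(p):
    a,b=pts(p);return np.r_[(pr(ct,a)-T).ravel(),(pr(cs,b)-S).ravel()]
k=least_squares(res,[.55,0,.1,.1],loss="soft_l1")
print(k.x,res(k.x).reshape(-1,2).round(1).tolist())
x,y,w,th=k.x
print("pivot",x-.07*np.cos(w),y-.07*np.sin(w))
# tin and carton rough
for n,u,v,z in(("tin",233,265,.045),("cart",332,266,.035)):
    d=ct["R"].T@np.array([(u-ct["cx"])/ct["fx"],(v-ct["cy"])/ct["fy"],1]);o=-ct["R"].T@ct["t"]
    print(n,o+d*(z-o[2])/d[2])
```

```text
[0.52598993 0.00435244 0.14557311 0.12686273] [[-0.1, -0.4], [0.5, -0.6], [0.6, -0.3], [-1.1, -0.3], [0.2, 1.1], [-0.1, -1.4], [-0.4, -0.6], [0.3, 0.2], [-0.4, -0.9], [0.6, 0.5], [0.0, 1.0], [-1.1, -0.1], [-1.5, 0.4], [-0.4, -0.4], [-0.6, 0.2]]
pivot 0.4567303248691428 -0.005801730267680251
tin [0.36353671 0.12973215 0.045     ]
cart [ 0.36422682 -0.14425271  0.035     ]
```

servo_tool([
  [-0.0138,0.0118,0,0,0,1.8,0],
  [-0.0413,0.0355,0.003,0,0,5.3,0],
  [-0.069,0.059,0.006,0,0,8.8,0],
  [-0.096,0.083,0.009,0,0,12.4,0],
  [-0.124,0.107,0.012,0,0,15.9,0],
  [-0.151,0.13,0.015,0,0,19.5,0],
  [-0.179,0.154,0.018,0,0,23.0,0],
  [-0.206,0.178,0.02,0,0,26.5,0],
  [-0.234,0.201,0.023,0,0,30.1,0],
  [-0.261,0.225,0.026,0,0,33.6,0],
  [-0.289,0.249,0.029,0,0,37.1,0],
  [-0.317,0.272,0.032,0,0,40.7,0],
  [-0.344,0.296,0.035,0,0,44.2,0],
  [-0.372,0.32,0.037,0,0,47.8,0],
  [-0.399,0.344,0.04,0,0,51.3,0],
  [-0.427,0.367,0.043,0,0,54.9,0],
  [-0.454,0.391,0.046,0,0,58.4,0],
  [-0.477,0.411,0.048,0,0,61.5,0],
  [-0.4955,0.4265,0.05,0,0,63.7,0],
  [-0.4955,0.4265,0.05,0,0,63.7,0],
])

```text
time: 1.77
tool_pos: [0.4544, 0.0093, 0.1811]
tool_rot: [3.139, -0.0, 0.135]
contact_force: [-1.2, 0.5, -0.1]
grip_width: -0.003
```

Run:
```python
from workcell import r
import cv2
o=r.get_obs();print(o["time"],o["tool_pos"],o["tool_rot"],o["contact_force"],o["grip_width"])
cv2.imwrite("pics/w1.png",cv2.cvtColor(r.snapshot("wrist"),cv2.COLOR_RGB2BGR))
```

```text
1.7667 [0.45435058 0.00934868 0.18114751] [ 3.13873084e+00 -4.18952655e-04  1.35029302e-01] [-1.20401771  0.46915561 -0.07279484] -0.002766639195005699
```

View pics/w1.png

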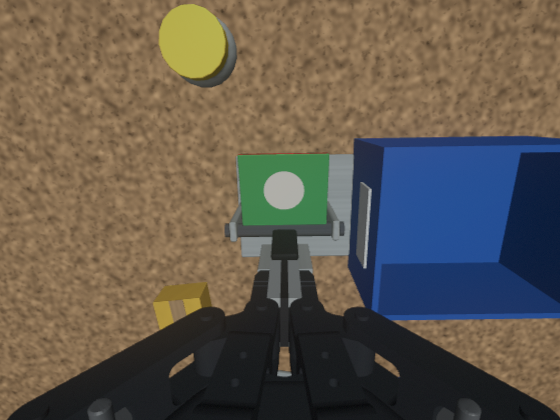

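The wrist view shows the lever tip near (285,254) and the barrel at v≈229, agreeing with the fit to about 3 mm. The fingers are clear on the left of the lever, so I'll shift left and descend.

servo_tool([
  [0,-0.004,0,0,0,0,0],
  [0,-0.008,0,0,0,0,0],
  [0,-0.008,0.01,0,0,0,0],
  [0,-0.008,0.02,0,0,0,0],
  [0,-0.008,0.03,0,0,0,0],
  [0,-0.008,0.04,0,0,0,0],
  [0,-0.008,0.05,0,0,0,0],
  [0,-0.008,0.06,0,0,0,0],
  [0,-0.008,0.068,0,0,0,0],
  [0,-0.008,0.073,0,0,0,0],
  [0,-0.008,0.073,0,0,0,0],
  [0,-0.008,0.073,0,0,0,0],
])

```text
time: 2.82
tool_pos: [0.4521, 0.023, 0.108]
tool_rot: [3.141, 0.001, 0.145]
contact_force: [0.1, 0.4, 0.2]
grip_width: 0.003
```

servo_tool([
  [0,0.005,0,0,0,0,0],
  [0,0.01,0,0,0,0,0],
  [0,0.015,0,0,0,0,0],
  [0,0.018,0,0,0,0,0],
  [0,0.021,0,0,0,0,0],
  [0,0.024,0.0005,0,0,0,0],
  [0,0.0265,0.001,0,0,0,0],
  [0,0.029,0.0015,0,0,0,0],
  [0,0.0315,0.0025,0,0,0,0],
  [0,0.034,0.0035,0,0,0,0],
])

```text
time: 3.65
tool_pos: [0.4575, -0.0105, 0.1049]
tool_rot: [3.142, -0.001, 0.146]
contact_force: [0.5, 0.4, 2.2]
grip_width: 0.0
```

servo_tool([
  [0,0.0035,0.0018,0,0,0,0],
  [0,0.0063,0.0035,0,0,0,0],
  [0,0.0085,0.005,0,0,0,0],
  [0,0.0104,0.0068,0,0,0,0],
  [0,0.0122,0.0085,0,0,0,0],
  [0,0.0136,0.0102,0,0,0,0],
  [0,0.0152,0.0124,0,0,0,0],
  [0,0.0167,0.0146,0,0,0,0],
  [0,0.0179,0.0167,0,0,0,0],
  [0,0.0189,0.0187,0,0,0,0],
  [0,0.0189,0.0187,0,0,0,0],
])

```text
time: 4.57
tool_pos: [0.4594, -0.0294, 0.0856]
tool_rot: [3.141, 0.001, 0.145]
contact_force: [0.9, -0.4, 1.1]
grip_width: -0.001
```

Run:
```python
from workcell import r
import cv2,numpy as np
o=r.get_obs();print(o["time"],o["tool_pos"],o["contact_force"])
w=cv2.cvtColor(r.snapshot("wrist"),cv2.COLOR_RGB2BGR)
s=cv2.cvtColor(r.snapshot("side"),cv2.COLOR_RGB2BGR)[150:270,210:350]
s=cv2.resize(s,None,fx=3.5,fy=3.5)[:, :480]
w=cv2.resize(w[100:330,130:440],None,fx=1,fy=1)
c=np.zeros((420,800,3),np.uint8);c[:230,:310]=w;c[:420,310:790]=s
cv2.imwrite("pics/c2.png",c)
```

```text
4.5667 [ 0.4594289  -0.02944429  0.08556677] [ 0.86761314 -0.4408353   1.06802298]
```

View pics/c2.png

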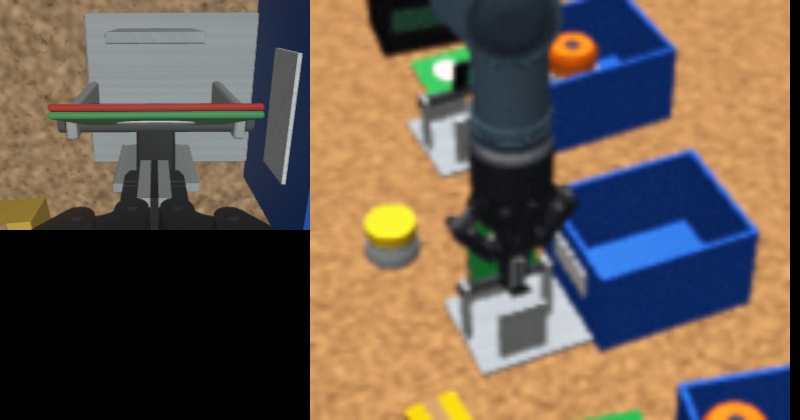

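The flap stands at about 69°, seen edge-on at about v=211 in the full wrist frame. Now I'll rise, cross to the left side and descend to z≈0.115.

servo_tool([
  [0,-0.001,-0.01,0,0,0,0],
  [0,-0.002,-0.025,0,0,0,0],
  [0,-0.002,-0.045,0,0,0,0],
  [0,-0.002,-0.065,0,0,0,0],
  [0,-0.002,-0.08,0,0,0,0],
  [0,-0.01,-0.085,0,0,0,0],
  [0,-0.025,-0.085,0,0,0,0],
  [0,-0.045,-0.085,0,0,0,0],
  [0,-0.065,-0.085,0,0,0,0],
  [0,-0.078,-0.085,0,0,0,0],
  [0,-0.078,-0.085,0,0,0,0],
  [0,-0.078,-0.075,0,0,0,0],
  [0,-0.078,-0.06,0,0,0,0],
  [0,-0.078,-0.045,0,0,0,0],
  [0,-0.078,-0.035,0,0,0,0],
  [0,-0.078,-0.03,0,0,0,0],
  [0,-0.078,-0.03,0,0,0,0],
])

```text
time: 6.08
tool_pos: [0.4473, 0.0467, 0.1146]
tool_rot: [3.14, 0.003, 0.144]
contact_force: [-0.7, 0.2, 0.5]
grip_width: 0.0
```

servo_tool([
  [0,0.006,0,0,0,0,0],
  [0,0.011,0,0,0,0,0],
  [0,0.015,0,0,0,0,0],
  [0,0.019,0,0,0,0,0],
  [0,0.023,0,0,0,0,0],
  [0,0.027,0,0,0,0,0],
  [0,0.031,0,0,0,0,0],
  [0,0.035,0,0,0,0,0],
  [0,0.039,0,0,0,0,0],
  [0,0.043,0,0,0,0,0],
  [0,0.047,0,0,0,0,0],
  [0,0.051,0,0,0,0,0],
  [0,0.0545,0,0,0,0,0],
  [0,0.058,0.0005,0,0,0,0],
  [0,0.061,0.0015,0,0,0,0],
  [0,0.0643,0.0032,0,0,0,0],
  [0,0.067,0.0045,0,0,0,0],
  [0,0.0695,0.006,0,0,0,0],
  [0,0.0715,0.0076,0,0,0,0],
  [0,0.0715,0.0076,0,0,0,0],
])

```text
time: 7.75
tool_pos: [0.4589, -0.0235, 0.1082]
tool_rot: [3.141, 0.0, 0.144]
contact_force: [0.1, -0.1, -0.9]
grip_width: -0.001
```

servo_tool([
  [0,0.0032,0.0027,0,0,0,0],
  [0,0.0062,0.0056,0,0,0,0],
  [0,0.0089,0.0088,0,0,0,0],
  [0,0.0113,0.0122,0,0,0,0],
  [0,0.0133,0.0157,0,0,0,0],
  [0,0.0152,0.0195,0,0,0,0],
  [0,0.0167,0.0235,0,0,0,0],
  [0,0.0179,0.0275,0,0,0,0],
  [0,0.0186,0.03,0,0,0,0],
  [0,0.0189,0.032,0,0,0,0],
  [0,0.019,0.0333,0,0,0,0],
  [0,0.019,0.0333,0,0,0,0],
  [0,0.019,0.0333,0,0,0,0],
])

```text
time: 8.83
tool_pos: [0.461, -0.0412, 0.0748]
tool_rot: [-3.141, 0.001, 0.145]
contact_force: [0.6, -0.7, 0.4]
grip_width: 0.002
```

Run:
```python
from workcell import r
import cv2
o=r.get_obs();print(o["time"],o["tool_pos"],o["contact_force"])
cv2.imwrite("pics/w3.png",cv2.cvtColor(r.snapshot("wrist"),cv2.COLOR_RGB2BGR))
```

```text
8.8333 [ 0.46098219 -0.04122383  0.0748443 ] [ 0.56308138 -0.6778527   0.39941499]
```

View pics/w3.png

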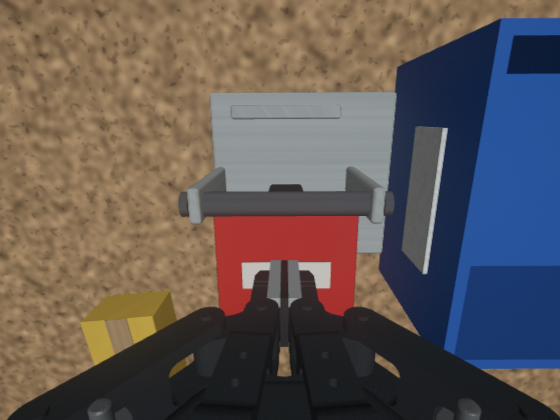

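Red face with white bar is up, nearly flat, with the lever hanging below. I'll press gently to seat it against the stop.

servo_tool([
  [0,0,0.0005,0,0,0,0],
  [0,0,0.001,0,0,0,0],
  [0,0,0.0015,0,0,0,0],
  [0,0,0.002,0,0,0,0],
  [0,0,0.002,0,0,0,0],
  [0,0,0.002,0,0,0,0],
])

```text
time: 9.38
tool_pos: [0.4618, -0.0415, 0.0731]
tool_rot: [3.141, -0.0, 0.145]
contact_force: [-0.1, -0.6, 0.2]
grip_width: 0.0
```

servo_tool([
  [0,0,-0.005,0,0,0,0],
  [0,0,-0.015,0,0,0,0],
  [0,0,-0.035,0,0,0,0],
  [0,0,-0.06,0,0,0,0],
  [0,0,-0.09,0,0,0,0],
  [0,0,-0.12,0,0,0,0],
  [-0.03,0,-0.14,0,0,0,0],
  [-0.06,0,-0.15,0,0,0,0],
  [-0.07,0,-0.15,0,0,0,0],
  [-0.07,0,-0.15,0,0,0,0],
  [-0.07,0,-0.15,0,0,0,0],
])

```text
time: 10.3
tool_pos: [0.3928, -0.0515, 0.2239]
tool_rot: [-3.14, -0.003, 0.145]
contact_force: [0.6, 0.8, -0.4]
grip_width: 0.002
```

Run:
```python
from workcell import r
import cv2,numpy as np
o=r.get_obs();print(o["time"],o["tool_pos"],o["contact_force"])
w=cv2.cvtColor(r.snapshot("wrist"),cv2.COLOR_RGB2BGR)
s=cv2.cvtColor(r.snapshot("side"),cv2.COLOR_RGB2BGR)[120:380,210:420]
cv2.imwrite("pics/f.png",np.hstack([w[:390,180:560],cv2.resize(s,None,fx=1.5,fy=1.5)]))
```

```text
10.3 [ 0.39276377 -0.05154973  0.22393405] [ 0.61873536  0.79768581 -0.41582044]
```

View pics/f.png

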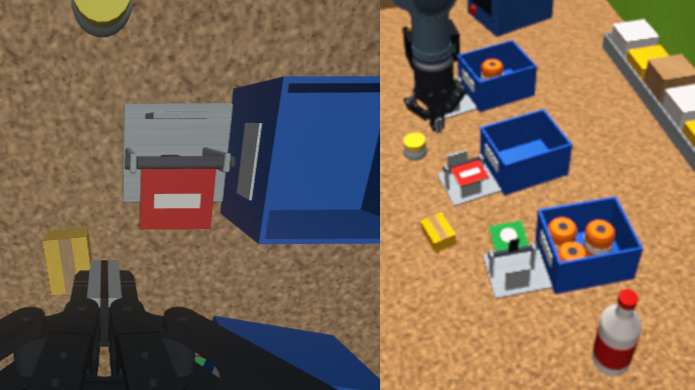

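```bash
python3 -c "
from workcell import r
print(r.sign_off())"
```

```text
the job is handed in; nothing more can be done
None
```

I turned the empty (middle) bin's marker over with the shut fingertips, without pinching it, and handed the job in at about 10.4 s. I pushed the thumb lever until the flap stood at about 69°. Then I crossed over and pushed the flap from behind until it lay flat on the right.

**Marker angle:** The last wrist and side pictures show the red face with the white bar up and lying flat. I last pressed it with the fingertips at 73.1 mm. Flat is about 72.5 mm and the 2.99 rad limit is about 80 mm at that distance from the hinge, so the flap should be within about 0.02 rad of flat. The edge position in the final wrist picture agrees to about 1 mm.

**Forces:** Every force reading at the end of a move was about 2 N or less. That is below the roughly 3 N expected at the lever, and no clear rise showed at the stop. I therefore judge that the flap is seated from height and pictures, not from force.

**Other items:** The full bin's marker still shows green, and the tin, carton, bottle and filters look unmoved. The low bin's marker was mostly hidden behind the gripper in the last picture. It was green when last seen, partway through the job, and the arm did not go near it after that. The robot was clear of everything when I handed in.

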